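# Shift the syringe pump's gear lever into infuse

### The job

On the syringe pump that carries the large syringe, push the gear lever through its H-gate with your fingertips: bring it to neutral, across to the left, and fully home in the far-left slot (far and left as seen from the robot). Only push it, do not grip or force it, and never let it run into the near-left slot, which is reverse and would suck the medium back. Leave the other pump and everything else on the bench where it is.

Things in the scene. Friction and masses are not known exactly. Their poses are not given: they have to be found in the camera images.
- pump_large: the syringe pump with the LARGE syringe (barrel 29 mm thick), fixed. Origin on the bench under the centre of its H-gate; x = away from the robot, y = left along its bed, both within 0.2 rad of the robot's axes. White gearbox housing 150 (x) x 110 (y) x 124 mm high about the origin; grey bed, pusher block and syringe from y = +55 to +240 mm, nothing there above 112 mm
- large_gate (a point): centre of that pump's steel gate plate (100 x 80 mm), on its top, 130 mm up. The gate is an H: slots along x, 15 mm left and right of the centre, joined at their middles by a cross channel (neutral); two round-cornered tongues, far and near, keep the lever from crossing except with shift within about 0.05 rad of 0. Slots: far-left (infuse, wanted), near-left (reverse), far-right, near-right
- large_knob (a point): centre of the 28 mm black ball on that pump's lever, an 8 mm steel shaft that pivots 67 mm above the pump's origin; ball centre 140 mm from the pivot. In the pump's frame the ball is at x = 140 sin(shift), y = 140 sin(select) cos(shift), z = 67 + 140 cos(select) cos(shift) mm: up to 36 mm along x, 34 mm along y either way, 198 to 207 mm up
- large_shift (a joint): tilt of that lever along the slots, rad: + away from the robot, 0 = neutral (cross channel), +0.26 = end stop of the far slots, -0.26 = end stop of the near slots. It turns stiffly (about 3.2 N at the ball), has no spring and stays where it is left
- large_select (a joint): tilt of that lever across the gate, rad: + to the left, +0.245 = left slots, -0.245 = right slots (end stops). Same stiffness, no spring. At the start the lever is in the right-hand line, anywhere from the near slot through neutral to the far slot
- pump_small: the other pump, the same machine with the SMALL syringe (barrel 16 mm thick), fixed, same frame and sizes; not to be worked. The pumps stand side by side, either one on the left, about 355 mm apart
- small_shift (a joint): tilt of the small-syringe pump's lever along its slots, as for large_shift; to be left alone
- small_select (a joint): tilt of the small-syringe pump's lever across its gate, as for large_select; to be left alone
- vial: loose glass vial, 18 mm thick, 41 mm high, standing upright on the front ledge of the large-syringe pump's bed (ledge 50 mm above the bench); origin under its middle
- thumbscrew: loose black thumbscrew, head 18 mm wide, 22 mm high, standing on its head on the front ledge of the small-syringe pump's bed; origin under its middle
- flask: loose flat clear culture flask, 75 x 100 x 34 mm, white cap along its +y, lying left of the pumps; origin under its middle
- petri_dish: loose clear dish, 94 mm wide, 17 mm high, beyond the pumps to the right; origin under its middle
- medium_bottle: loose glass bottle, 68 mm wide, 130 mm high, beyond the pumps; origin under its middle
- pipette: loose grey hand pipette lying along its x, 230 mm long, 26 mm high, right of the pumps; origin on the bench near its middle
- beaker: loose glass beaker, 60 mm wide, 75 mm high, beyond the pumps to the left; origin under its middle

How it is judged:
By the outcome, as a careful person would: the job done as asked, in the order asked, and still so for the second after the job is handed in, with the robot touching nothing.
It also fails if it takes over 59 s, if anything falls off the work surface, if the arm or the gripper's body presses on something with over 40 N, if the wrist force passes 120 N, or if a joint passes its speed limit or range.

### The arm

A 7-joint arm with a two-finger parallel gripper is mounted at the origin on the work surface. World frame = base frame: x ahead of the robot, y to its left, z up, the work surface at z = 0. Lengths are in m, angles in rad, forces in N, time in s.
With the tool pointing down it reaches from about 0.4 to 0.85 m from the base axis. Payload 10.4 kg.
Tool frame: the origin (TCP) lies between the finger pads; the fingertips stand 25 mm ahead of it and the grasp point (between the pads) lies 6 mm ahead of it; z points along the fingers, y is the line along which they close (so a half turn about z gives the same grasp; the last joint's range is limited). The gripper opens to 85 mm and grips with 20 to 120 N. Pads are 22 mm wide; open, the fingers measure 114 mm over their backs; the gripper's body (76 mm by 85 mm) begins 54 mm behind the grasp point. The pads swing forward as they close: fully open they stand 13 mm farther back than shut.
Start: joints at [-1.141, 0.332, -0.065, 1.46, 0.022, 1.35, -0.088], TCP at [0.273, 0.562, 0.256] pointing down, gripper open.
Joint ranges: [-2.6, 2.6], [-0.5, 2.12], [-1.47, 1.34], [0.16, 2.42], [-1.27, 4.41], [0.06, 2.06], [-2.6, 2.6]. Speed limits (rad/s): [2.22, 2.22, 2.79, 2.79, 3.14, 3.14, 3.14].

### API

Orientations are given as a rotation vector (axis times angle).
In Python, from plant import ctrl gives the robot as it stands.
- The arm moves only by the shell command python3 -m crank 'ROWS' [FORCE]. ROWS is JSON, a list that holds one entry, the list of rows, each a list of 5 numbers: the closure in counts, from 0 (fully open) to 255 (shut), then the shift along the tool's x, y, z in cm, then the turn about the tool's z in degrees. In form: [[[fingers, dx, dy, dz, yaw], ...]]. A call has 1 to 8 rows; each row is the pose to reach, as a shift and turn from the pose commanded when the call began, along the tool's axes at that moment; what a row does not reach only later rows make up. A row lasts 1/8 s, in which the tool goes at most 62.5 mm and 10.7 degrees, less where a joint would pass 70% of its speed; a pose out of reach is approached as far as the arm can. A call with a gripper value outside its range is refused whole. The fingers move at their own pace and stop on an object; FORCE is the grip in N (left out, the last holds). Time passes only in rows, so rows that repeat a pose let the fingers close. It gives the time, the measured TCP pose, the force, the opening and the grip force at its end, in the units of the state.
- ctrl.get_obs(): the state, without advancing time (a new reading comes with each control period).
- ctrl.get_image(name): name is "scene" or "top"; returns (picture, depth): 400x640x3 uint8, red, green, blue; 400x640 float32, m along the optical axis (not along the pixel's ray), 0 where there is no reading.
- ctrl.camera_params(name): a dict with "K" (3x3 intrinsics, pixels), "dist" ([k1, k2, p1, p2, k3] as OpenCV has them; the pictures are not rectified), "position" and "orientation" of the camera in the world. Camera axes: x right, y up, looking along -z (the intrinsics and any distortion apply to the point x, -y, -z); pixel columns grow to the right and rows downward; lengths in m; the calibration is good to about 2 mm. A picture is of the moment at which its call begins. camera_params takes no time and is no camera call.
- ctrl.finish_job(): hands the job in; it is judged then, once.
The state is a dict: "time_s": time; "joints": joint angles; "dq": joint speeds; "tau": joint torques, N m; "tool_pos": TCP position; "orientation": TCP orientation; "contact_force": force on the tool from outside, world axes, zero at the start; "ft_torque": the same for the moment, N m; "gripper_width": finger opening in m; "grasp_force": force on a finger pad.
Only numpy, scipy, OpenCV 4.12 (cv2) and the standard library are available. Lean on these libraries where they do the work, as an engineer would, in place of code of your own. Each camera call takes 0.05 s, during which the arm holds its last target. There are 200 camera calls.

## Working session

There is one attempt and no reset: what is moved stays moved. The work goes in short steps, Python scripts to look and compute and a shell command to move; the robot and the scene stay as the last step left them, time stands still between calls to the robot, and variables do not carry over. Pictures are saved under pics/ and viewed, at most 10 in all, crops included, and the job is handed in when it is done.

```bash
mkdir -p pics; cat > h.py <<'E'
import numpy as np, cv2
from scipy.spatial.transform import Rotation as R
from plant import ctrl
def cam(n):
    p=ctrl.camera_params(n); o=np.array(p["orientation"],float)
    Rm=o if o.shape==(3,3) else (R.from_rotvec(o).as_matrix() if o.size==3 else R.from_quat(o).as_matrix())
    return np.array(p["K"]),np.array(p["dist"],float),np.array(p["position"]),Rm
def cloud(n,d):
    K,D,t,Rm=cam(n); v,u=np.mgrid[:d.shape[0],:d.shape[1]]
    q=cv2.undistortPoints(np.stack([u,v],-1).reshape(-1,1,2).astype(np.float64),K,D).reshape(d.shape+(2,))
    P=np.stack([q[...,0]*d,-q[...,1]*d,-d],-1)@Rm.T+t
    P[d==0]=np.nan
    return P
def proj(n,p):
    K,D,t,Rm=cam(n); c=(np.atleast_2d(p)-t)@Rm; c=c*[1,-1,-1]
    return cv2.projectPoints(c,np.zeros(3),np.zeros(3),K,D)[0].reshape(-1,2)
def ray(n,px):
    K,D,t,Rm=cam(n); q=cv2.undistortPoints(np.array(px,float).reshape(-1,1,2),K,D).reshape(-1,2)
    d=np.c_[q[:,0],-q[:,1],-np.ones(len(q))]@Rm.T
    return t,d
E
python3 - <<'E'
from h import *
for n in("scene","top"):
    im,d=ctrl.get_image(n); np.savez(f"{n}0.npz",im=im,d=d)
    cv2.imwrite(f"pics/{n}0.png",im[...,::-1]); p=ctrl.camera_params(n); print(n,p["position"],p["orientation"],p["K"],p["dist"])
o=ctrl.get_obs(); print(o)
E
```

```text
scene [ 1.13452325 -0.99319188  0.87775803] [0.97488907 0.24184467 0.48552883] [[477.01711361   0.         316.15492171]
 [  0.         477.01711361 195.08829898]
 [  0.           0.           1.        ]] [-0.05456431  0.          0.          0.          0.        ]
top [ 0.3181934  -0.00462002  1.56641783] [ 0.14331276 -0.13999571 -1.59222456] [[429.58382332   0.         326.60942276]
 [  0.         429.58382332 201.82512162]
 [  0.           0.           1.        ]] [-0.071557  0.        0.        0.        0.      ]
{'time_s': 0.1, 'joints': array([-1.14061799,  0.33280532, -0.06470737,  1.46086241,  0.02160359,
        1.34987274, -0.08851422]), 'dq': array([-1.78121122e-04, -5.64692756e-05, -1.00246142e-03, -1.54328128e-03,
        9.15294662e-04, -1.88708131e-03,  7.41411850e-04]), 'tau': array([ 1.25736711e-03, -6.26742411e+01,  4.93122381e-02, -3.92432463e+01,
        1.64679671e-02,  7.16557464e-03, -3.86676973e-06]), 'tool_pos': array([0.27328363, 0.56175489, 0.25559515]), 'orientation': array([-7.05092435e-01, -3.06121371e+00,  1.93473409e-03]), 'contact_force': array([ 0.46268925,  0.04630941, -0.31059434]), 'ft_torque': array([-0.00091465, -0.00850565,  0.00027131]), 'grasp_force': 0.0, 'gripper_width': 0.08513941658273552}
```

View pics/scene0.png

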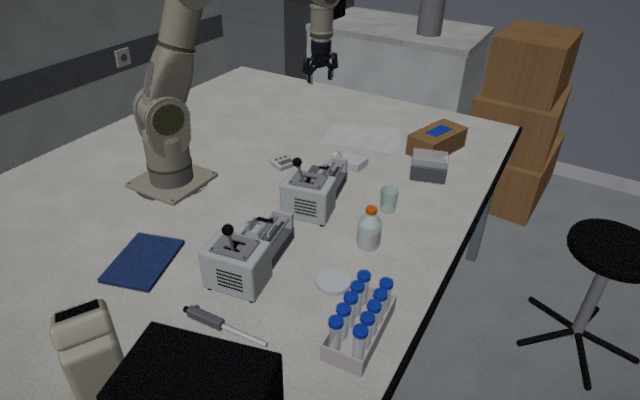

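View pics/top0.png

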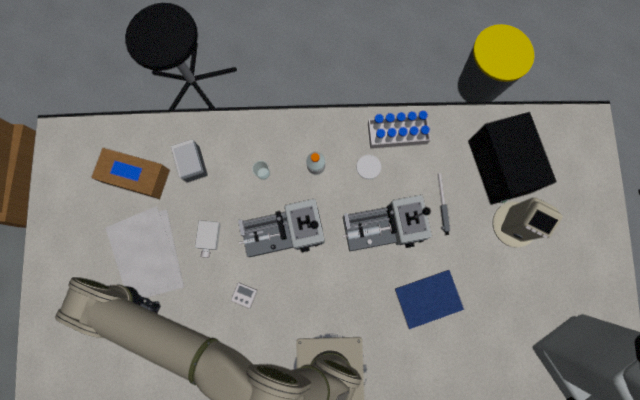

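The scene view shows two pumps, with gates near (317,178) and (240,243). In the top view the gates are at about (307,222) and (410,218). I'll zoom in to tell the syringes apart.

```bash
python3 - <<'E'
from h import *
a=np.load("top0.npz");s=np.load("scene0.npz")
c=cv2.resize(a["im"][185:265,230:440,::-1],None,fx=3.8,fy=3.8,interpolation=cv2.INTER_CUBIC)
e=cv2.resize(s["im"][145:300,195:355,::-1],None,fx=1.8,fy=1.8,interpolation=cv2.INTER_CUBIC)
o=np.zeros((c.shape[0]+e.shape[0],800,3),np.uint8);o[:c.shape[0],:c.shape[1]]=c;o[c.shape[0]:,:e.shape[1]]=e
cv2.imwrite("pics/z0.png",o)
for n,z in(("top",a),("scene",s)):
    P=cloud(n,z["d"]); im=z["im"].astype(int)
    # knobs: dark & z in 0.175..0.23
    m=(P[...,2]>.175)&(P[...,2]<.235)&(P[...,0]>.3)&(P[...,0]<.8)&(abs(P[...,1])<.35)
    k,l,st,ce=cv2.connectedComponentsWithStats(m.astype(np.uint8))
    for i in range(1,k):
        if st[i,4]>8: print(n,"knob",ce[i],st[i,4],np.nanmean(P[l==i],0).round(4),np.nanmin(P[l==i],0).round(3),np.nanmax(P[l==i],0).round(3))
    m=(abs(P[...,2]-.127)<.009)&(P[...,0]>.3)&(P[...,0]<.8)&(abs(P[...,1])<.35)
    k,l,st,ce=cv2.connectedComponentsWithStats(m.astype(np.uint8))
    for i in range(1,k):
        if st[i,4]>60:
            r=cv2.minAreaRect(P[l==i][:,:2].astype(np.float32)); print(n,"housing",ce[i],st[i,4],np.nanmedian(P[l==i],0).round(4),r)
E
```

```text
top knob [426.05084746 210.59322034] 59 [ 0.5274 -0.3226  0.2117] [ 0.516 -0.336  0.178] [ 0.54  -0.31   0.224]
top knob [313.78688525 224.09836066] 61 [0.4938 0.0377 0.21  ] [0.482 0.024 0.198] [0.508 0.05  0.22 ]
top housing [314.8125   156.734375] 64 [0.7384 0.0312 0.1295] ((0.7414295673370361, 0.031205594539642334), (0.027901235967874527, 0.03181706368923187), 89.8187484741211)
top housing [410.79150579 218.11660232] 1295 [ 0.5146 -0.2877  0.1267] ((0.5171993970870972, -0.29195499420166016), (0.1500031054019928, 0.1104775220155716), 9.113380432128906)
top housing [303.30965251 222.44942085] 1295 [0.5131 0.0766 0.1266] ((0.5123752355575562, 0.07435359060764313), (0.15039370954036713, 0.10965034365653992), 11.243980407714844)
scene knob [297.25  162.775] 80 [0.4982 0.0325 0.2025] [0.485 0.023 0.176] [0.508 0.045 0.216]
scene knob [227.78947368 230.20175439] 114 [ 0.5319 -0.3273  0.2057] [ 0.519 -0.338  0.176] [ 0.543 -0.314  0.216]
scene housing [308.90032503 182.55687974] 923 [0.5212 0.0615 0.1253] ((0.5129600167274475, 0.07392346113920212), (0.14869308471679688, 0.11542235314846039), 10.854572296142578)
scene housing [371.57608696 209.9673913 ] 92 [0.7424 0.0276 0.1283] ((0.7416976094245911, 0.030663099139928818), (0.029482418671250343, 0.029452567920088768), 63.23267364501953)
scene housing [235.7903423 249.5403423] 1636 [ 0.5298 -0.3031  0.1268] ((0.5170580744743347, -0.29201260209083557), (0.15096965432167053, 0.11228201538324356), 10.122954368591309)
```

View pics/z0.png

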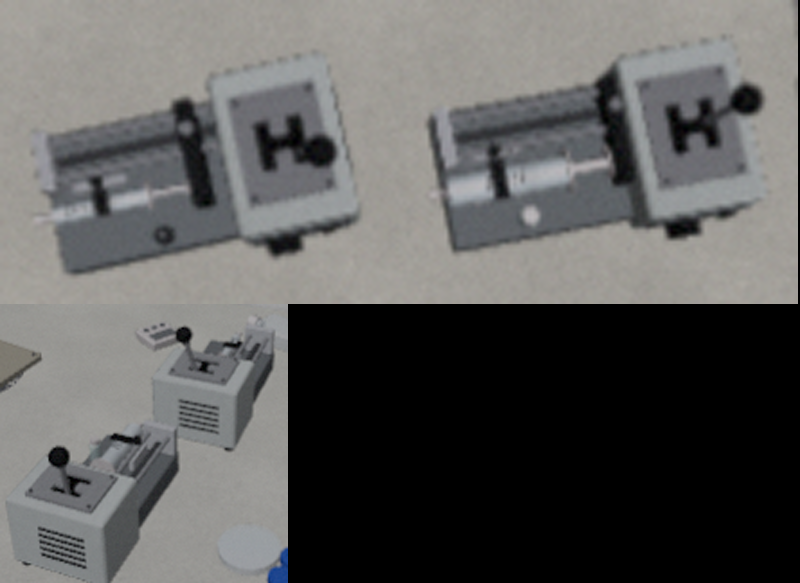

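The right pump, gate at about (410,218) in the top view, has the thick barrel and the clear vial on its ledge, so it is pump_large. Its lever is on the right, near neutral. Next I'll fit the ball and pump pose.

```bash
cat >> h.py <<'E'
from scipy.optimize import least_squares
C=np.array([.5171,-.2920]); YAW=np.radians(9.6)
Rp=np.array([[np.cos(YAW),-np.sin(YAW)],[np.sin(YAW),np.cos(YAW)]])
def knob(n,im,d,c=C):
    P=cloud(n,d); 
    m=(P[...,2]>.186)&(P[...,2]<.226)&(np.hypot(P[...,0]-c[0],P[...,1]-c[1])<.07)&(im.max(-1)<90)
    Q=P[m]
    f=lambda a:np.linalg.norm(Q-a,axis=1)-.014
    t=cam(n)[2]; q0=Q.mean(0); q0=q0+(q0-t)/np.linalg.norm(q0-t)*.01
    r=least_squares(f,q0,loss="soft_l1",f_scale=.002); return r.x,len(Q),np.sqrt(np.median(r.fun**2))
def joints(k):
    l=(k[:2]-C)@Rp; s=np.arcsin(np.clip(l[0]/.14,-1,1)); return l*1e3,s,np.arcsin(l[1]/.14/np.cos(s))
E
python3 - <<'E'
from h import *
for n in("top","scene"):
    z=np.load(n+"0.npz"); k,N,e=knob(n,z["im"],z["d"]); print(n,k.round(4),N,e.round(4),joints(k))
    P=cloud(n,z["d"]); L=(P[...,:2]-C)@Rp
    # gate slots: dark pixels on plate / or depth below plate
    m=(abs(L[...,0])<.045)&(abs(L[...,1])<.036)&(z["im"].max(-1)<45)&(P[...,2]<.14)
    print("slots",m.sum(),np.nanmean(L[m],0)*1e3,np.nanpercentile(L[m],[2,98],axis=0)*1e3)
    m=(abs(P[...,2]-.127)<.008)&(abs(L[...,0])<.09)&(abs(L[...,1])<.07)
    print("housing ext",np.nanpercentile(L[m],[1,99],axis=0)*1e3)
    for y in(-.045,.045):
        q=L[m&(abs(L[...,1]-y)<.01)]; print("x ext",y,np.percentile(q[:,0],[1,99])*1e3)
    for x in(-.06,.06):
        q=L[m&(abs(L[...,0]-x)<.012)]; print("y ext",x,np.percentile(q[:,1],[1,99])*1e3)
E
python3 -m crank '[[[255,0,0,-6,0],[255,0,0,-8,0]]]' 20
```

```text
top [ 0.5288 -0.3249  0.2035] 52 0.0016 (array([  6.00604588, -34.352946  ]), np.float64(0.042913497869599054), np.float64(-0.2481430373729582))
slots 83 [0.06162658 0.43847134] [[-17.87496676 -19.34847615]
 [ 18.70029433  18.57423378]]
housing ext [[-72.87056442 -53.11691725]
 [ 73.58264396  53.79073958]]
x ext -0.045 [-74.10531272  72.55118711]
x ext 0.045 [-72.61540664  72.99050034]
y ext -0.06 [-53.04682556  53.92762231]
y ext 0.06 [-53.15079484  53.08304122]
scene [ 0.5272 -0.3229  0.2017] 103 0.001 (array([  4.75793595, -32.1456888 ]), np.float64(0.03399180233462543), np.float64(-0.23181543872583998))
slots 56 [-2.25118848  3.85156238] [[-20.99013834 -13.72752674]
 [ 14.9711589   20.39265453]]
housing ext [[-72.97806203 -53.65719159]
 [ 73.70247471  51.12262993]]
x ext -0.045 [-72.86143176  73.47114366]
x ext 0.045 [-73.28439453  73.38253473]
y ext -0.06 [-52.81652969  46.47305585]
y ext 0.06 [-53.27789074  50.81904135]
time_s: 0.35
tool_pos: [0.2737, 0.5626, 0.3396]
orientation: [0.705, 3.061, 0.006]
contact_force: [0.0, 0.4, -0.5]
gripper_width: 0.0518
grasp_force: 0.0
```

```bash
python3 -m crank '[[[255,-4,-4.1,0,7],[255,-8,-8.2,0,14],[255,-12,-12.3,0,21],[255,-16,-16.4,0,28],[255,-20,-20.5,0,35],[255,-24,-24.6,0,42],[255,-28,-28.7,0,48],[255,-32,-33,0,54.4]]]'
cat > w.py <<'E'
from h import *
import sys
# local target (mm) x y, z -> deltas in tool axes from the measured pose
o=ctrl.get_obs(); T=R.from_rotvec(o["orientation"]).as_matrix(); p=np.array(o["tool_pos"])
print("tool local mm",((p[:2]-C)@Rp*1e3).round(1),"z",p[2].round(4),"tool axes in pump",(Rp.T@T[:2,:2]).round(3).tolist(),"F pump",(np.array(o["contact_force"])[:2]@Rp).round(2),"t",o["time_s"],"w",o["gripper_width"])
if len(sys.argv)>3:
    x,y,z=map(float,sys.argv[1:4]); w=np.r_[C+Rp@[x/1e3,y/1e3],z/1e3]
    print("delta cm",(T.T@(w-p)*100).round(2))
E
python3 w.py 49 -33.5 340; python3 -c "
from h import *
print(ctrl.get_obs()['joints'].round(2))"
```

```text
time_s: 1.35
tool_pos: [0.4169, 0.1234, 0.3361]
orientation: [-2.03, -2.397, -0.0]
contact_force: [1.2, 0.3, 0.2]
gripper_width: 0.0002
grasp_force: 0.0
tool local mm [-29.5 426.3] z 0.3361 tool axes in pump [[0.002, 1.0], [1.0, -0.002]] F pump [1.22 0.14] t 1.35 w 0.0001610845976960826
delta cm [-45.96   7.96  -0.4 ]
[-0.74 -0.15  0.31  1.81  0.05  1.48 -0.27]
```

```bash
python3 -m crank '[[[255,-6,1,0,0],[255,-12,2,0,0],[255,-18,3,0,0],[255,-24,4,0,0],[255,-30,5,0,0],[255,-36,6,0,0],[255,-42,7.5,0,0],[255,-46,8,0,0]]]' >/dev/null; python3 -m crank '[[[255,0,0,0,0],[255,0,0,0,0]]]'; python3 w.py 49 -33.5 215;python3 -c "
from h import *
print(ctrl.get_obs()['joints'].round(2))"
```

```text
time_s: 2.6
tool_pos: [0.5728, -0.3142, 0.3359]
orientation: [-2.026, -2.4, -0.0]
contact_force: [-0.6, 0.4, 0.1]
gripper_width: -0.0001
grasp_force: 0.0
tool local mm [ 51.2 -31.2] z 0.3359 tool axes in pump [[-0.001, 1.0], [1.0, 0.001]] F pump [-0.57  0.45] t 2.6 w -9.429958056374919e-05
delta cm [-0.24 -0.22 12.09]
[-0.11  0.45  0.8   1.28 -0.32  1.54  0.82]
```

```bash
python3 -m crank '[[[255,-0.2,-0.2,5,0],[255,-0.2,-0.2,9,0],[255,-0.2,-0.2,12.1,0],[255,-0.2,-0.2,12.1,0],[255,-0.2,-0.2,12.1,0]]]'>/dev/null; python3 w.py 
python3 - <<'E'
from h import *
im,d=ctrl.get_image("scene"); k,N,e=knob("scene",im,d); print(k,N,e,joints(k))
cv2.imwrite("pics/s1.png",cv2.resize(im[165:295,180:360,::-1],None,fx=4,fy=4,interpolation=cv2.INTER_CUBIC))
E
```

```text
tool local mm [ 50.  -33.3] z 0.2171 tool axes in pump [[-0.002, 1.0], [1.0, 0.002]] F pump [-0.12  0.41] t 3.225 w -2.8526675847946548e-05
[ 0.54755995 -0.32811596  0.21126175] 156 0.005360223191649111 (array([ 24.01037732, -40.6899583 ]), np.float64(0.17235476173657713), np.float64(-0.2994697349668959))
```

View pics/s1.png

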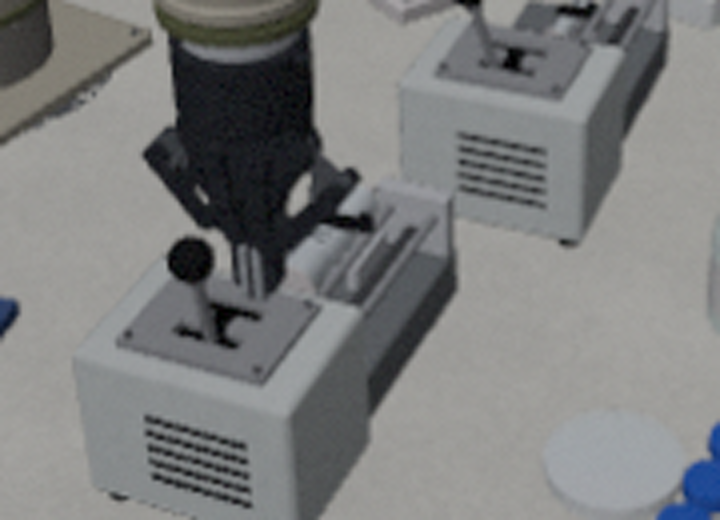

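The lever is upright in the right line, with the shut fingers just beyond the ball (ball at crop (190,258), fingertips at (255,285)). I'll ease toward the robot until contact.

```bash
python3 -m crank '[[[255,0,-0.7,0,0],[255,0,-1.3,0,0],[255,0,-1.3,0,0]]]'>/dev/null; python3 w.py; python3 -m crank '[[[255,0,-0.2,0,0],[255,0,-0.2,0,0]]]'>/dev/null; python3 w.py; python3 - <<'E'
from h import *
for n in("top","scene"):
    im,d=ctrl.get_image(n); np.savez(n+"1.npz",im=im,d=d)
a=np.load("top1.npz")["im"][185:250,380:450,::-1]; b=np.load("scene1.npz")["im"][195:285,195:300,::-1]
a=cv2.resize(a,(420,390),interpolation=cv2.INTER_CUBIC); b=cv2.resize(b,(378,324),interpolation=cv2.INTER_CUBIC)
o=np.zeros((390,800,3),np.uint8);o[:,:420]=a;o[:324,422:]=b;cv2.imwrite("pics/c1.png",o)
E
```

```text
tool local mm [ 35.5 -34.1] z 0.2158 tool axes in pump [[-0.0, 1.0], [1.0, 0.0]] F pump [-0.46 -0.47] t 3.65 w 0.00023161593586234683
tool local mm [ 34.1 -33.7] z 0.2153 tool axes in pump [[-0.001, 1.0], [1.0, 0.001]] F pump [0.24 0.68] t 3.9 w -0.0001012642381944923
```

View pics/c1.png

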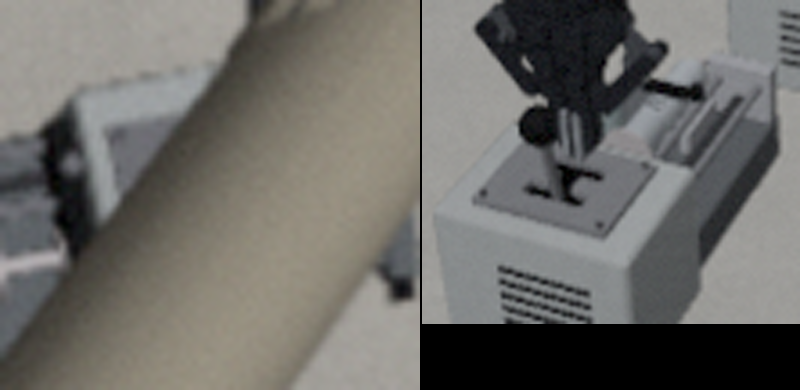

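The fingertips are just about to touch the ball at (538,128), and the top view is blocked by the arm. I'll continue in small steps.

```bash
python3 -m crank '[[[255,0,-0.2,0,0],[255,0,-0.2,0,0]]]'>/dev/null; python3 w.py; python3 -m crank '[[[255,0,-0.2,0,0],[255,0,-0.2,0,0]]]'>/dev/null; python3 w.py;  python3 -m crank '[[[255,0,-0.1,0,0],[255,0,-0.1,0,0]]]'>/dev/null; python3 w.py
```

```text
tool local mm [ 32.3 -33.6] z 0.2153 tool axes in pump [[-0.001, 1.0], [1.0, 0.001]] F pump [ 1.46 -0.2 ] t 4.25 w -4.716772794260181e-05
tool local mm [ 30.5 -33.7] z 0.2155 tool axes in pump [[-0.001, 1.0], [1.0, 0.001]] F pump [ 2.06 -0.44] t 4.5 w 0.0003732058900250104
tool local mm [ 29.3 -33.7] z 0.2155 tool axes in pump [[-0.001, 1.0], [1.0, 0.001]] F pump [ 3.35 -0.45] t 4.75 w -0.00011013877452675524
```

```bash
cat > m.py <<'E'
from h import *
import sys
# ball by depth+radius, scene view; keep points within g of start guess (pump-local mm)
g=np.array([float(sys.argv[1]),float(sys.argv[2])])/1e3
im,d=ctrl.get_image("scene"); P=cloud("scene",d); L=(P[...,:2]-C)@Rp
K=[]
for rad in(.018,):
    m=(np.hypot(*(L-g).transpose(2,0,1))<rad)&(P[...,2]>.188)&(P[...,2]<.224)&(im.max(-1)<90)
    Q=P[m]; t=cam("scene")[2]
    def f(a):
        z=.067+np.sqrt(.14**2-a[0]**2-a[1]**2); c=np.r_[C+Rp@a,z]; return np.linalg.norm(Q-c,axis=1)-.014
    r=least_squares(f,g,loss="soft_l1",f_scale=.002); a=r.x
    s=np.arcsin(a[0]/.14); print("ball local mm",(a*1e3).round(1),"shift",s.round(3),"select",np.arcsin(a[1]/.14/np.cos(s)).round(3),"n",len(Q),"res",np.median(abs(r.fun)).round(4))
np.savez("last.npz",im=im,d=d)
E
python3 -m crank '[[[255,0,1,0,0],[255,0,1.8,0,0],[255,0,1.8,0,0]]]'>/dev/null; python3 w.py; python3 m.py 4 -33; python3 - <<'E'
from h import *
z=np.load("scene0.npz")
E
```

```text
tool local mm [ 47.7 -33.5] z 0.2148 tool axes in pump [[-0.002, 1.0], [1.0, 0.002]] F pump [ 0.1  -0.22] t 5.125 w -0.00045560187145260596
ball local mm [  3.3 -32.5] shift 0.023 select -0.234 n 106 res 0.0011
```

```bash
sed 's/im,d=ctrl.get_image("scene")/z=np.load("scene0.npz");im,d=z["im"],z["d"]/;/savez/d' m.py > m0.py; python3 m0.py 4 -33
python3 -m crank '[[[255,0,-1,0,0],[255,0,-1.8,0,0],[255,0,-2.05,0,0],[255,0,-2.05,0,0]]]'>/dev/null; python3 w.py; python3 -m crank '[[[255,0,1,0,0],[255,0,1.8,0,0],[255,0,1.8,0,0]]]'>/dev/null; python3 m.py 3 -33
```

```text
ball local mm [  4.6 -32. ] shift 0.033 select -0.231 n 101 res 0.0011
tool local mm [ 26.7 -33.9] z 0.2157 tool axes in pump [[-0.001, 1.0], [1.0, 0.001]] F pump [ 1.62 -1.28] t 5.675 w 8.183630200851128e-05
ball local mm [ -0.1 -32.2] shift -0.001 select -0.232 n 105 res 0.001
```

```bash
python3 -m crank '[[[255,0,0.4,-3,0],[255,0,0.4,-6,0],[255,-3,-2,-6,0],[255,-4.2,-4.6,-6,0],[255,-4.2,-4.6,-6,0]]]'>/dev/null; python3 w.py 0.5 -76 216
```

```text
tool local mm [ -4.9 -77.6] z 0.2754 tool axes in pump [[0.004, 1.0], [1.0, -0.004]] F pump [-0.35  1.01] t 6.725 w -0.0002379504773523339
delta cm [0.16 0.55 5.94]
```

```bash
python3 -m crank '[[[255,0.2,0.5,3,0],[255,0.2,0.5,6,0],[255,0.2,0.5,6,0],[255,1.4,0.5,6,0],[255,1.4,0.5,6,0]]]'>/dev/null; python3 w.py; python3 m.py 0 -33; python3 - <<'E'
from h import *
im=np.load("last.npz")["im"][185:285,185:300,::-1]; cv2.imwrite("pics/d1.png",cv2.resize(im,None,fx=5,fy=5,interpolation=cv2.INTER_CUBIC))
E
```

```text
tool local mm [  4.6 -60.9] z 0.2167 tool axes in pump [[-0.002, 1.0], [1.0, 0.002]] F pump [-0.16 -0.71] t 7.35 w -0.00023601817436669765
ball local mm [ -0.4 -35.5] shift -0.003 select -0.256 n 14 res 0.0007
```

View pics/d1.png

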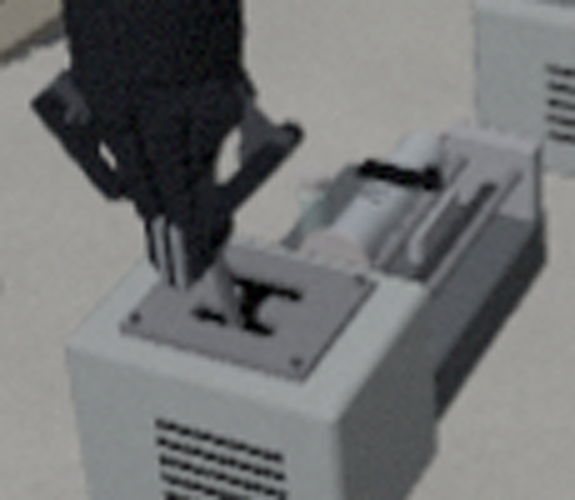

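The fingers now stand to the right of the ball with the shaft in the cross-channel line, at about (235,300). I'll centre on neutral and push left.

```bash
python3 -m crank '[[[255,0,-0.35,0,0],[255,0,-0.35,0,0],[255,0.4,-0.35,0,0],[255,0.4,-0.35,0,0]]]'>/dev/null; python3 w.py;  python3 -m crank '[[[255,0.3,0,0,0],[255,0.6,0,0,0],[255,0.6,0,0,0]]]'>/dev/null; python3 w.py; python3 -m crank '[[[255,0.4,0,0,0],[255,0.8,0,0,0],[255,0.8,0,0,0]]]'>/dev/null; python3 w.py
```

```text
tool local mm [  0.2 -57.8] z 0.2154 tool axes in pump [[-0.001, 1.0], [1.0, 0.001]] F pump [-0.39 -1.06] t 7.9 w 9.826860699540777e-05
tool local mm [  0.3 -51.9] z 0.2157 tool axes in pump [[-0.001, 1.0], [1.0, 0.001]] F pump [-1.07 -4.67] t 8.275 w -0.00015731034642750777
tool local mm [  0.3 -43.2] z 0.2151 tool axes in pump [[-0.002, 1.0], [1.0, 0.002]] F pump [ 0.35 -1.95] t 8.65 w 8.04130101621207e-05
```

```bash
python3 -m crank '[[[255,0.4,0,0,0],[255,0.8,0,0,0],[255,1.2,0,0,0],[255,1.6,0,0,0],[255,1.6,0,0,0]]]'>/dev/null; python3 w.py;  python3 -m crank '[[[255,0.4,0,0,0],[255,0.8,0,0,0],[255,1.2,0,0,0],[255,1.6,0,0,0],[255,1.6,0,0,0]]]'>/dev/null; python3 w.py; python3 - <<'E'
from h import *
im,d=ctrl.get_image("scene")
im=im[185:285,185:300,::-1]; cv2.imwrite("pics/d2.png",cv2.resize(im,None,fx=5,fy=5,interpolation=cv2.INTER_CUBIC))
E
```

```text
tool local mm [  0.3 -27. ] z 0.2151 tool axes in pump [[-0.002, 1.0], [1.0, 0.002]] F pump [ 0.5 -1.6] t 9.275 w -0.00016375230755169567
tool local mm [  0.2 -11.1] z 0.2151 tool axes in pump [[-0.002, 1.0], [1.0, 0.002]] F pump [ 0.97 -1.43] t 9.9 w 0.00039645923338127713
```

View pics/d2.png

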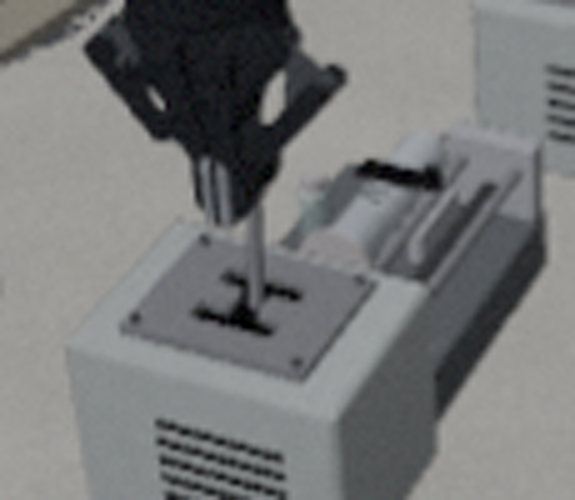

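The shaft is partway across the cross channel, at about (258,300), and the left slot is just beyond it. I'll push on to the left stop.

```bash
python3 -m crank '[[[255,0.4,0,0,0],[255,0.8,0,0,0],[255,1.2,0,0,0],[255,1.6,0,0,0],[255,1.6,0,0,0]]]'>/dev/null; python3 w.py; python3 -m crank '[[[255,0.3,0,0,0],[255,0.3,0,0,0]]]'>/dev/null; python3 w.py; python3 -m crank '[[[255,0.2,0,0,0],[255,0.2,0,0,0]]]'>/dev/null; python3 w.py
```

```text
tool local mm [0.2 4.9] z 0.2152 tool axes in pump [[-0.002, 1.0], [1.0, 0.002]] F pump [-0.31 -1.02] t 10.575 w -5.337030812721061e-05
tool local mm [0.1 7.4] z 0.2152 tool axes in pump [[-0.001, 1.0], [1.0, 0.001]] F pump [-0.  -1.5] t 10.825 w 0.0001301816963951378
tool local mm [0.1 9.3] z 0.2152 tool axes in pump [[-0.001, 1.0], [1.0, 0.001]] F pump [-0.22 -3.03] t 11.075 w -6.44027617769227e-05
```

```bash
python3 -m crank '[[[255,0.15,0,0,0],[255,0.15,0,0,0]]]'>/dev/null; python3 w.py; python3 -m crank '[[[255,-1,0,0,0],[255,-2.5,0,0,0],[255,-3.5,0,-4,0],[255,-3.5,0,-7,0],[255,-3.5,0,-7,0]]]'>/dev/null; python3 w.py -52 33 286; python3 m.py 0 32; python3 - <<'E'
from h import *
im=np.load("last.npz")["im"]
im=im[185:285,185:300,::-1]; cv2.imwrite("pics/d3.png",cv2.resize(im,None,fx=5,fy=5,interpolation=cv2.INTER_CUBIC))
E
```

```text
tool local mm [-0.1 10.2] z 0.2153 tool axes in pump [[-0.001, 1.0], [1.0, 0.001]] F pump [ 0.41 -5.8 ] t 11.325 w 4.6194165733059294e-05
tool local mm [  0.5 -26. ] z 0.2876 tool axes in pump [[-0.0, 1.0], [1.0, 0.0]] F pump [ 0.49 -0.31] t 11.95 w 2.760719392650443e-06
delta cm [ 5.9  -5.25  0.13]
ball local mm [ 0.4 35.2] shift 0.003 select 0.254 n 93 res 0.001
```

View pics/d3.png

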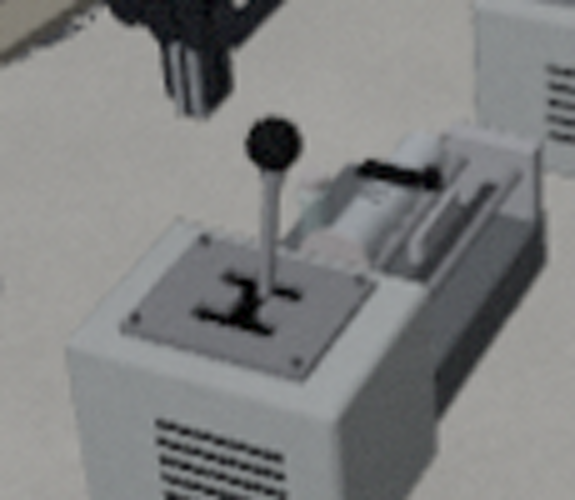

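The ball is at (273,145): lever in neutral on the left, shift 0.00 and select at its stop. Next I'll go to the near side and push away.

```bash
python3 -m crank '[[[255,1,-5.2,0,0],[255,5.9,-5.2,0,0],[255,5.9,-5.2,3,0],[255,5.9,-5.2,7,0],[255,5.9,-5.2,7.1,0],[255,5.9,-5.2,7.1,0]]]'>/dev/null; python3 w.py; python3 -m crank '[[[255,0,0.8,0,0],[255,0,1.6,0,0],[255,0,2.2,0,0],[255,0,2.2,0,0]]]'>/dev/null; python3 w.py;  python3 -m crank '[[[255,0,0.4,0,0],[255,0,0.8,0,0],[255,0,1.2,0,0],[255,0,1.2,0,0]]]'>/dev/null; python3 w.py
```

```text
tool local mm [-51.8  34.2] z 0.215 tool axes in pump [[-0.0, 1.0], [1.0, 0.0]] F pump [-0.38 -0.77] t 12.75 w 7.536537906249604e-05
tool local mm [-29.4  34.8] z 0.2142 tool axes in pump [[-0.002, 1.0], [1.0, 0.002]] F pump [0.11 0.79] t 13.25 w -6.4436624505025774e-06
tool local mm [-17.8  34.6] z 0.2143 tool axes in pump [[-0.001, 1.0], [1.0, 0.001]] F pump [-2.21 -0.35] t 13.75 w 0.00010175282155547693
```

```bash
python3 -m crank '[[[255,0,0.4,0,0],[255,0,0.8,0,0],[255,0,1.2,0,0],[255,0,1.6,0,0],[255,0,2.0,0,0],[255,0,2.2,0,0],[255,0,2.2,0,0]]]'>/dev/null; python3 w.py; python3 -m crank '[[[255,0,0.2,0,0],[255,0,0.2,0,0]]]'>/dev/null; python3 w.py;  python3 -m crank '[[[255,0,0.2,0,0],[255,0,0.2,0,0]]]'>/dev/null; python3 w.py;  python3 -m crank '[[[255,0,0.15,0,0],[255,0,0.15,0,0]]]'>/dev/null; python3 w.py
```

```text
tool local mm [ 4.2 35. ] z 0.214 tool axes in pump [[-0.001, 1.0], [1.0, 0.001]] F pump [-2.9  -0.26] t 14.625 w -5.205472228447103e-05
tool local mm [ 6.2 34.9] z 0.2142 tool axes in pump [[-0.001, 1.0], [1.0, 0.001]] F pump [-2.33 -0.39] t 14.875 w 0.0001749496089447563
tool local mm [ 8.3 34.8] z 0.2143 tool axes in pump [[-0.001, 1.0], [1.0, 0.001]] F pump [-3.19  0.18] t 15.125 w 0.0004302009809861216
tool local mm [ 9.7 34.7] z 0.2143 tool axes in pump [[-0.001, 1.0], [1.0, 0.001]] F pump [-2.48 -0.01] t 15.375 w -0.0003012799508924896
```

```bash
for i in 1; do python3 -m crank '[[[255,0,0.1,0,0],[255,0,0.1,0,0]]]'>/dev/null; python3 w.py; done; python3 -m crank '[[[255,0,0.1,0,0],[255,0,0.1,0,0]]]'>/dev/null; python3 w.py; python3 -m crank '[[[255,0,0.1,0,0],[255,0,0.1,0,0]]]'>/dev/null; python3 w.py
```

```text
tool local mm [10.4 34.7] z 0.2142 tool axes in pump [[-0.001, 1.0], [1.0, 0.001]] F pump [-5.38  1.06] t 15.625 w -0.00030484950444149345
tool local mm [11.2 34.6] z 0.2142 tool axes in pump [[-0.001, 1.0], [1.0, 0.001]] F pump [-6.68  0.42] t 15.875 w 0.0001435816764324312
tool local mm [11.8 34.6] z 0.2141 tool axes in pump [[-0.0, 1.0], [1.0, 0.0]] F pump [-6.53  0.61] t 16.125 w 0.0003816953137143336
```

```bash
python3 -m crank '[[[255,0,-1,0,0],[255,0,-3,0,0],[255,0,-5.5,0,0],[255,0,-6,-4,0],[255,0,-6,-8,0],[255,0,-6,-8,0]]]'>/dev/null; python3 w.py; python3 m.py 36 33; python3 - <<'E'
from h import *
im=np.load("last.npz")["im"]
im=im[145:285,185:345,::-1]; cv2.imwrite("pics/d4.png",cv2.resize(im,None,fx=4.2,fy=4.2,interpolation=cv2.INTER_CUBIC))
E
```

```text
tool local mm [-46.1  33.8] z 0.2975 tool axes in pump [[-0.001, 1.0], [1.0, 0.001]] F pump [0.17 0.24] t 16.875 w -0.00015453204600446633
ball local mm [35.5 33.8] shift 0.256 select 0.252 n 103 res 0.0008
```

View pics/d4.png

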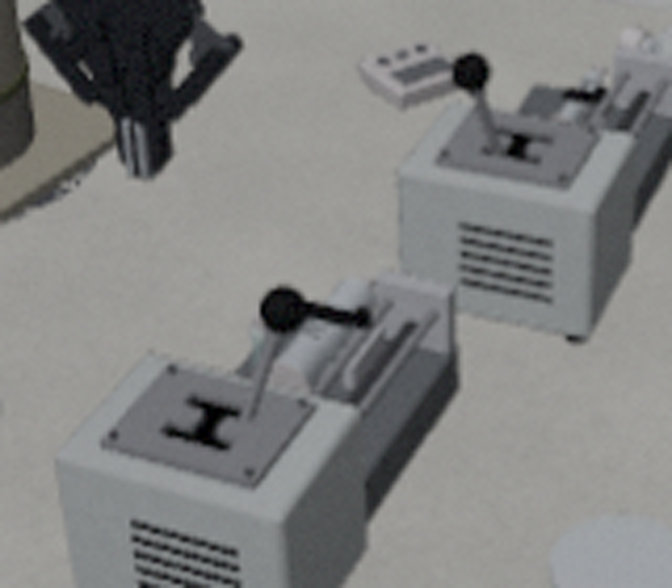

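The lever is home in the far-left slot: ball at (283,308), shift ≈ 0.256, which matches the 0.26 stop. The gripper is clear at (145,160), and the other pump looks unchanged.

```bash
python3 -c "
from plant import ctrl
print(ctrl.finish_job())"
```

```text
the job is handed in; nothing more can be done
None
```

The large-syringe pump's lever was pushed to neutral, across to the left and home in the far-left slot (measured shift 0.256 against the 0.26 stop); the job was handed in at about 17 s with the gripper clear.

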